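Set the touch mixer's speed and hold the flask down on it

ROBOT

A 6-joint arm with a two-finger parallel gripper is mounted at the origin on the work surface. World frame = base frame: x ahead of the robot, y to its left, z up, the work surface at z = 0. Lengths are in m, angles in degrees, forces in N, time in s.
With the tool pointing down it reaches from about 0.35 to 0.85 m from the base axis. Payload 8.1 kg.
Tool frame: the origin (TCP) lies at the very end of the fingers, on their centre line; the grasp point (between the pads) lies 19 mm behind it; z points along the fingers, y is the direction in which the jaws open and shut (so a half turn about z gives the same grasp; the last joint's range is limited). The gripper opens to 93 mm and grips with 3 to 60 N. Pads are 15 mm wide; open, the fingers measure 128 mm over their backs; the gripper's body (75 mm by 188 mm) begins 65 mm behind the grasp point.
Start: joints at [-77.716, 7.471, 85.268, -0, 87.261, -4.893], TCP at [0.177, -0.573, 0.219] pointing down, gripper open.
Joint ranges: [-169.43, 169.43], [-51.17, 129.36], [1.28, 143.12], [-76.62, 256.62], [0, 156.53], [-152.29, 152.29]. Speed limits (degrees/s): [136.94, 136.94, 159.86, 180, 180, 180].

INTERFACE

Orientations are given as a 3x3 rotation matrix whose columns are the frame's x, y, z axes.
In Python, from cell import arm, eyes gives the robot as it stands. The module is installed in compiled form; this text tells all that it offers.
- The arm moves only by the tool step_arm, never from a script. Its argument "commands" is a list of rows, each a list of 7 numbers: the shift along the world's x, y, z in mm, then the turn, a rotation vector about the world's x, y, z in rad, then the gripper command: -1 is shut, 1 is fully open, values between are in proportion. In form: [[dx, dy, dz, ax, ay, az, jaw], ...]. A call has 1 to 8 rows; each row shifts and turns the commanded pose from where the row before left it; what a row does not reach is not made up. A row lasts 1/8 s, in which the tool goes at most 62.5 mm and 10.7 degrees, less where a joint would pass 70% of its speed; a pose out of reach is approached as far as the arm can. A call is refused whole if a number of a shift passes 62.5 or a number of a turn 0.188, either way. A call with a gripper value outside its range is refused whole. The fingers move at their own pace and stop on an object; "newtons" is the grip in N (left out, the last holds). Time passes only in rows, so rows that do not move let the fingers close. It gives the time, the measured TCP pose, the force and the opening at its end, in the units of the state.
- arm.read_state(): the state, without advancing time (a new reading comes with each control period).
- eyes.snapshot(name): name is "side" or "top" or "wrist"; returns a dict with "pixels" (400x640x3 uint8, blue, green, red), "range_z" (400x640 float32, m along the optical axis (not along the pixel's ray), 0 where there is no reading), "camera_matrix" (3x3 intrinsics, pixels), "dist" ([k1, k2, p1, p2, k3] as OpenCV has them; the pictures are not rectified), "T" (4x4, takes a point from camera to world coordinates); the wrist camera has in their place "mount" (4x4, takes a point from camera to tool coordinates, whose origin is the TCP and whose axes are the flange's). Camera axes: x right, y down, z forward; pixel columns grow to the right and rows downward; lengths in m; the calibration is good to about 2 mm. A picture is of the moment at which its call begins: read the wrist's pose just before it.
- arm.sign_off(): hands the job in, once; it reports no verdict.
Trained networks look in a picture, given as the dict that the camera call returned (one of the last four; its "shot" number tells which), for a name from the list of things; names that differ only in an ending like _2 or _b are one class to them, and where a whole thing is asked for, a point or a joint stands for the part that bears it (a point fixed in the world has none). Each returns a list of dicts, best first, with "confidence" (0 to 1); they miss things now and then, are a little off and sometimes report something else, mostly with a low value. They report only what shows in the picture. A call takes as long as a camera call. They do not tell look-alikes from the thing itself.
- eyes.outline_of(picture, label): "pixels" (400x640 bool, what is visible of it) and "at" ([column, row] in pixels, amid what is visible of it).
The state is a dict: "time_s": time; "q": joint angles; "dq": joint speeds; "tau": joint torques, N m; "ee_pos": TCP position; "tool_rot": TCP orientation; "force": force on the tool from outside, world axes, zero at the start; "ft_torque": the same for the moment, N m; "opening": finger opening in m.
Only numpy, scipy, OpenCV 4.12 (cv2) and the standard library are available. Lean on these libraries where they do the work, as an engineer would, in place of code of your own. Each camera call takes 0.05 s, during which the arm holds its last target.

TASK

First set the mixer's speed: slide the grip along its track until it is level with the little pointer block beside the track. Then take the small round-bottomed flask from its cork ring, seat it upright in the mixer's sprung wire ring, press it down until the ring is at the bottom of its travel or nearly so, and finish while still holding it pressed down there. Leave everything else on the bench where it stands.

Things in the scene. Friction and masses are not known exactly. Their poses are not given: they have to be found in the camera images.
- mixer: Touch mixer, fixed: white housing 220 mm (x) by 180 mm (y). Low front deck (own -x side), top 50 mm above the bench, with the speed slider; raised rear block (own x -10 to +110 mm), top 70 mm above the bench, with the sprung ring. Origin: centre of the footprint, at bench height. Stands left or right of the robot, yaw within 0.35 rad; own z up.
- speed (a joint): Position of the speed slider along its track, m: 0 at the end on the mixer's own -y side, 0.100 at the end on its +y side. It stays where it is left; sliding friction about 1.5 N.
- speed_top (a point): Middle of the top face of the slider grip: upright black block 28 mm across the track (mixer's own x), 20 mm along it (own y), 40 mm tall, top 104.5 mm above the bench. It rides on an aluminium track 40 mm wide, 150 mm long, 14 mm high, running along the mixer's own y at own x = -62 mm.
- pointer: Speed pointer: small dark steel block with a white line over its top, 18 (x) by 12 (y) by 16 mm tall, fixed on the front deck beside the track, on its -x side (own x = -93 mm). Origin: centre of its underside; axes parallel to the mixer's. It lies towards the +y end from where the grip starts. The grip is set when its centre is level with the line, measured along the mixer's own y.
- cradle (a joint): How far the sprung ring is pressed down, m: 0 up, 0.014 at the bottom stop. The push needed is about 4 N to start and 14 N at the bottom; the flask's weight alone does not press it down.
- ring_center (a point): Centre of the sprung ring (moves down with it): level steel wire ring on three springs over the mixer's rear block, at own x = +50 mm, y = 0. Wire 8 mm thick, centre line 26 mm in radius, opening 44 mm wide. Unpressed this centre is 102 mm above the bench; the seated flask's ball centre is about 25 mm above it.
- flask: The small round-bottomed flask, loose, about 0.12 kg, amber glass, dark stopper fixed in it. Origin: lowest point of the ball; own z up the neck. Ball 64 mm across; straight neck 24 mm across from 62 to 108 mm above the origin, then a lip 28 mm wide to 112 mm and the stopper, 22 mm wide, to 128 mm. At the start it stands upright in its cork ring, origin 13 mm above the bench.
- flask_ball (a point): Centre of the small flask's ball, 32 mm above its lowest point.
- flask_neck (a point): Point on the axis of the small flask's neck, 90 mm above its lowest point; a good place to grip.
- stand: Cork ring that carries the small flask, fixed: 84 mm across, 24 mm high, opening 36 mm. Origin: centre of its underside, on the bench. It stands on the other side of the robot's midline from the mixer.
- big_flask: Bystander: a larger round-bottomed flask, ball 100 mm in diameter, 172 mm tall, on its own cork ring farther back on the bench. Origin: lowest point of the ball.
- beaker: Bystander: a small glass beaker, 54 mm across, 65 mm tall, near the robot's midline. Origin: centre of its underside.
- conical: Bystander: a small conical glass flask, 60 mm across the foot, 85 mm tall, near the robot's midline, close to the robot. Origin: centre of its underside.
- reagent: Bystander: a glass reagent bottle with a blue cap, 70 mm across, 160 mm tall, at the back. Origin: centre of its underside.
- tube_rack: Bystander: a grey rack of capped tubes, 90 by 200 mm, 108 mm tall, at the back. Origin: centre of its underside.
- tip_box: Bystander: a blue pipette-tip box with a clear lid, 120 by 85 mm, 80 mm tall, on the left. Origin: centre of its underside.
- timer: Bystander: a small white bench timer, 30 by 70 mm, 60 mm tall, on the right. Origin: centre of its underside.
Not all that is in view belongs to the job. What is shaped like the flask but pink is not meant.

How it is judged (in metres and radians):
On the way, in this order (a step that is already met when the one before it is completed fails the run):
1. the slider grip is level with the pointer while the flask still stands in its cork ring (y of speed_top in the frame of pointer between -0.005 and 0.005 m and horizontal distance between flask and stand below 0.02 m), for 0.2 s.
2. the flask is seated upright in the sprung ring and presses it down at least 10 of its 14 mm (horizontal distance between flask_ball and ring_center below 0.006 m and distance between flask_ball and ring_center below 0.032 m and angle between flask's own z axis and vertical below 0.2 rad and value of joint cradle above 0.01 m and contact force between flask and mixer above 5 N), for 0.3 s.
At the end, for the whole second after the job is handed in: The slider grip is within 5 mm of level with the pointer; the small flask sits in the sprung ring, within 6 mm of centred, tilt under 0.2 rad, nearly at rest, and the robot, touching it with over 2 N, keeps the ring pressed over 10 of its 14 mm (over 5 N between flask and ring) (all of step 2 and y of speed_top in the frame of pointer between -0.005 and 0.005 m and linear speed of flask below 0.02 m/s and contact force between any of the fingers, the arm and flask above 2 N); the arm keeps its last pose, push and grip.
It fails at once if a bystander on the bench is displaced by more than 30 mm (distance of any of big_flask, beaker, conical, reagent, tube_rack, tip_box, timer from where it was at the start of the episode above 0.03 m).
It also fails if it takes over 61 s, if anything falls off the work surface, if the arm or the gripper's body presses on something with over 40 N, if the wrist force passes 120 N, or if a joint passes its speed limit or range.

## Working session

There is one attempt and no reset: what is moved stays moved. The work goes in short steps, Python scripts to look and compute and a tool call to move; the robot and the scene stay as the last step left them, time stands still between calls to the robot, and variables do not carry over. Pictures are saved under pics/ and viewed, and the job is handed in when it is done.

Besides the shell and the picture viewer there is one more tool, called after "Request:" by a JSON object that holds its "api" and its "payload", one argument or row to a line. step_arm: Moves the arm, as the interface text tells. Its arguments: {"type":"object","properties":{"commands":{"type":"array"},"newtons":{"type":"number"}},"required":["commands"]}

```bash
mkdir -p pics
cat > h.py <<'E'
import numpy as np, cv2
from cell import arm, eyes
def pts(s,mask=None,T=None):
    z=s["range_z"]; m=(z>0) if mask is None else (mask&(z>0))
    v,u=np.nonzero(m)
    n=cv2.undistortPoints(np.stack([u,v],1).astype(np.float64).reshape(-1,1,2),s["camera_matrix"],np.array(s["dist"])).reshape(-1,2)
    zz=z[v,u]; P=np.stack([n[:,0]*zz,n[:,1]*zz,zz],1)
    if T is None: T=s["T"]
    return P@T[:3,:3].T+T[:3,3], u, v
def wristT(s,st):
    T=np.eye(4);T[:3,:3]=np.array(st["tool_rot"]);T[:3,3]=st["ee_pos"]
    return T@np.array(s["mount"])
E
python3 - <<'E'
from h import *
st=arm.read_state();print(st)
for n in("top","side"):
    s=eyes.snapshot(n);cv2.imwrite(f"pics/{n}0.png",s["pixels"])
    for l in("flask","mixer","speed","pointer","ring_center","stand","beaker","conical","big_flask"):
        for o in eyes.outline_of(s,l)[:3]:
            P,u,v=pts(s,o["pixels"])
            print(n,l,round(o["confidence"],2),np.round(o["at"]),o["pixels"].sum(), np.round(np.median(P,0),3) if len(P) else None, np.round(P.max(0),3) if len(P) else None)
E
```

```text
{'time_s': 0.0, 'q': array([-7.77163127e+01,  7.51527840e+00,  8.53284547e+01,  1.27871334e-04,
        8.72609844e+01, -4.89137882e+00]), 'dq': array([ 0.02199361, -0.03393578,  0.02312466, -0.02381475, -0.0101988 ,
       -0.07289115]), 'tau': array([-7.39709558e-04, -5.59855521e+01, -4.91754913e+01,  7.66200596e-02,
        3.55274440e-02, -1.28781203e-04]), 'ee_pos': array([ 0.17709435, -0.57268099,  0.21759357]), 'tool_rot': array([[ 9.55407020e-01,  2.95291850e-01, -3.86661539e-04],
       [ 2.95292061e-01, -9.55405363e-01,  1.78629693e-03],
       [ 1.58060418e-04, -1.82081871e-03, -9.99998330e-01]]), 'force': array([-0.07148238,  0.22741749,  0.12405696]), 'ft_torque': array([ 0.02069117, -0.02967869,  0.02370542]), 'opening': 0.09257244568742941}
top flask 0.9 [436. 218.] 389 [ 0.583 -0.314  0.057] [ 0.615 -0.291  0.136]
top flask 0.89 [381. 193.] 398 [ 0.644 -0.163  0.056] [ 0.693 -0.138  0.132]
top flask 0.77 [394. 232.] 444 [ 0.54  -0.211  0.067] [ 0.589 -0.186  0.147]
top mixer 0.96 [247. 228.] 5189 [0.513 0.199 0.067] [0.63  0.309 0.111]
top mixer 0.46 [395. 232.] 426 [
[... 1152 characters left out ...]
95 0.24  0.111]
side pointer 0.52 [378. 250.] 46 [0.421 0.232 0.064] [0.431 0.237 0.07 ]
side ring_center 0.5 [320. 233.] 188 [0.568 0.216 0.104] [0.595 0.238 0.109]
side stand 0.71 [330. 178.] 222 [ 0.544 -0.186  0.02 ] [ 0.585 -0.167  0.037]
side stand 0.56 [331. 165.] 479 [ 0.545 -0.201  0.066] [ 0.576 -0.178  0.145]
side beaker 0.95 [318. 201.] 457 [0.592 0.007 0.045] [0.62  0.023 0.069]
side conical 0.79 [361. 210.] 412 [0.462 0.024 0.038] [0.487 0.168 0.107]
side conical 0.68 [258. 170.] 1088 [ 0.757 -0.133  0.068] [ 0.824 -0.052  0.113]
side conical 0.26 [316. 200.] 433 [0.592 0.008 0.046] [0.62  0.023 0.069]
side big_flask 0.63 [242. 222.] 1571 [0.772 0.163 0.093] [0.849 0.195 0.189]
```

Run:
```python
import cv2,numpy as np
a=cv2.imread("pics/top0.png");b=cv2.imread("pics/side0.png")
cv2.imwrite("pics/a.png",cv2.resize(a[120:300,150:480],None,fx=2.4,fy=2.4,interpolation=cv2.INTER_CUBIC))
cv2.imwrite("pics/b.png",cv2.resize(b[120:320,230:430],None,fx=3,fy=3,interpolation=cv2.INTER_CUBIC))
```

```text
(no output)
```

View pics/a.png

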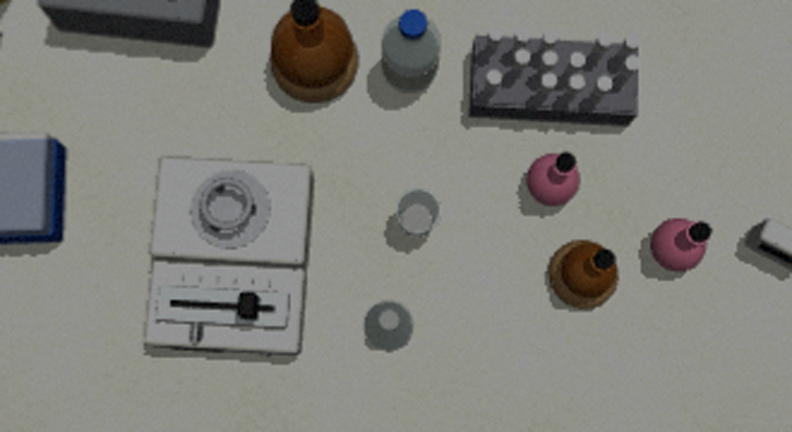

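View pics/b.png

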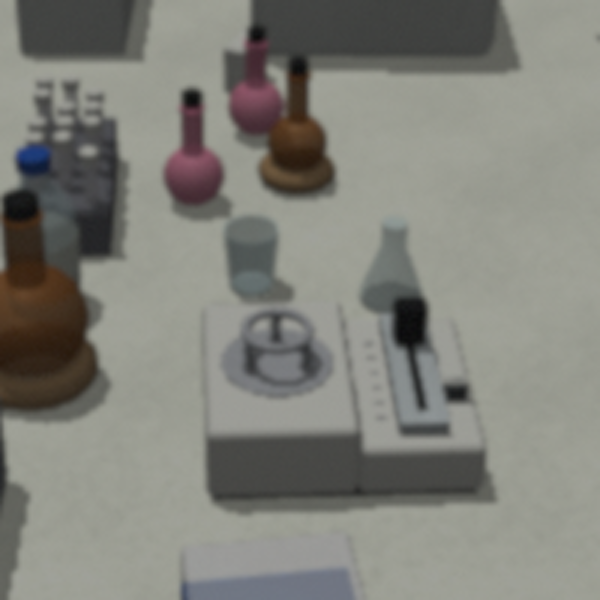

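The things that could be taken for the flask, by top-view pixel:
- **Pink flasks** at (436,218) and (381,193).
- **Big amber flask** at (276,137).
- **Small amber flask on a cork ring** at (394,232). This one fits the description.

The mixer stands on the left. Its slider grip is at about (253,247) in the top view and the pointer at about (231,258).

Run:
```python
from h import *
a=cv2.imread("pics/top0.png");cv2.imwrite("pics/c.png",cv2.resize(a[195:265,360:460],None,fx=6,fy=6,interpolation=cv2.INTER_CUBIC))
for n in("top","side"):
    s=eyes.snapshot(n);P,u,v=pts(s)
    m=(P[:,2]>.064)&(P[:,2]<.076)&(abs(P[:,0]-.55)<.15)&(abs(P[:,1]-.21)<.14)
    img=np.zeros((400,640),np.uint8);
    Q=P[m][:,:2].astype(np.float32)
    # clean via lattice
    g=np.zeros((300,300),np.uint8);ij=((Q-[.4,.07])*1000).astype(int);ij=ij[(ij>=0).all(1)&(ij<300).all(1)];g[ij[:,0],ij[:,1]]=1
    g=cv2.morphologyEx(g,cv2.MORPH_CLOSE,np.ones((9,9)));g=cv2.morphologyEx(g,cv2.MORPH_OPEN,np.ones((25,25)))
    c=max(cv2.findContours(g,0,1)[0],key=cv2.contourArea);r=cv2.minAreaRect(c);print(n,"rear(y+70,x+400)",r)
    # amber flask points
    px=s["pixels"][v,u].astype(int)
    b,gg,rr=px.T
    am=(rr>1.5*b+10)&(rr<200)&(gg>b+8)&(P[:,2]>.035)&(abs(P[:,0]-.54)<.08)&(abs(P[:,1]+.21)<.08)
    A=P[am];print(len(A))
    f=A[A[:,2]<.07]
    from scipy.optimize import least_squares
    o=least_squares(lambda p:np.linalg.norm(f-p,axis=1)-.032,[.54,-.2,.045],loss="soft_l1",f_scale=.003);print("ball",o.x,len(f))
    t=P[(P[:,2]>.1)&(P[:,2]<.16)&(abs(P[:,0]-.54)<.06)&(abs(P[:,1]+.21)<.06)];print("neck",t.mean(0),t.max(0),t.min(0),len(t))
    t=P[(P[:,2]>.1)&(P[:,2]<.115)&(abs(P[:,0]-.46)<.06)&(abs(P[:,1]-.2)<.09)];print("grip",t.mean(0),t.max(0),t.min(0),len(t))
```

```text
top rear(y+70,x+400) ((134.78627014160156, 164.9185791015625), (117.45510864257812, 177.5063018798828), 86.89397430419922)
352
ball [ 0.54617882 -0.21717179  0.04402123] 225
neck [ 0.54323247 -0.21429741  0.13258387] [ 0.55685099 -0.20404953  0.14530052] [ 0.53207858 -0.22869285  0.10161721] 95
grip [0.45579639 0.1664872  0.10391179] [0.46866842 0.17645849 0.10917117] [0.443652   0.1561831  0.10036919] 70
side rear(y+70,x+400) ((143.1708984375, 165.63771057128906), (118.961669921875, 174.5597686767578), 87.0390625)
288
ball [ 0.54609934 -0.21528351  0.04490563] 187
neck [ 0.54626106 -0.20753299  0.12349641] [ 0.55762953 -0.19788869  0.14438234] [ 0.53302819 -0.22459253  0.10090303] 114
grip [0.45645387 0.17307354 0.10414962] [0.46966631 0.18318672 0.10808415] [0.4423036  0.15853681 0.10041564] 69
```

View pics/c.png

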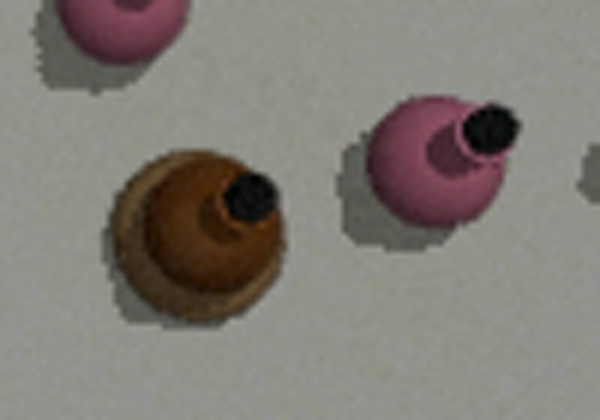

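Request:
{"api": "step_arm", "payload": {
  "commands": [
    [22, 55, 8, 0, 0, -0.0214, 1],
    [22, 55, 8, 0, 0, -0.0214, 1],
    [22, 55, 8, 0, 0, -0.0214, 1],
    [22, 55, 8, 0, 0, -0.0214, 1],
    [22, 55, 8, 0, 0, -0.0214, 1],
    [22, 55, 8, 0, 0, -0.0214, 1],
    [22, 55, 8, 0, 0, -0.0214, 1]
  ]
}}

```text
time_s: 1.98
ee_pos: [0.3316, -0.1866, 0.2752]
tool_rot: [[0.989, 0.148, 0.001], [0.148, -0.989, -0.001], [0.001, 0.001, -1.0]]
force: [1.4, 0.2, 0.1]
opening: 0.093
```

Request:
{"api": "step_arm", "payload": {
  "commands": [
    [22, 55, 8, 0, 0, -0.0214, 1],
    [22, 55, 8, 0, 0, -0.0214, 1],
    [22, 55, 8, 0, 0, -0.0214, 1],
    [22, 55, 8, 0, 0, -0.0214, 1],
    [22, 55, 8, 0, 0, -0.0214, 1],
    [22, 55, 8, 0, 0, -0.0214, 1],
    [12, 20, 8, 0, 0, -0.0214, 1],
    [0, 0, 0, 0, 0, 0, 1]
  ]
}}

```text
time_s: 2.98
ee_pos: [0.4755, 0.1631, 0.3308]
tool_rot: [[1.0, 0.003, 0.0], [0.003, -1.0, 0.0], [0.0, -0.0, -1.0]]
force: [0.7, -0.7, -1.0]
opening: 0.0931
```

```bash
cat > w.py <<'E'
from h import *
import sys
st=arm.read_state();s=eyes.snapshot("wrist");T=wristT(s,st)
print(st["time_s"],st["q"].round(1),st["ee_pos"].round(4),st["tool_rot"].round(3).tolist())
cv2.imwrite(f"pics/{sys.argv[1]}.png",s["pixels"]);P,u,v=pts(s,T=T)
np.savez("last.npz",P=P,u=u,v=v,T=T,K=s["camera_matrix"],d=s["dist"],px=s["pixels"])
E
python3 w.py w1
```

```text
2.975 [ 13.1  -8.8  89.8   0.   99.  102.9] [0.4755 0.1631 0.3308] [[1.0, 0.003, 0.0], [0.003, -1.0, 0.0], [0.0, -0.0, -1.0]]
```

View pics/w1.png

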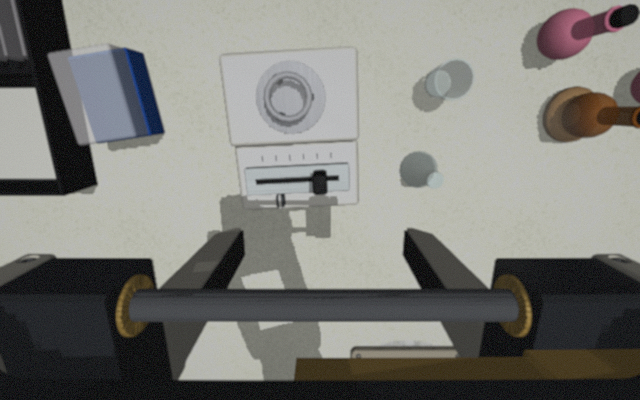

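The wrist view shows the ring at (288,97), the grip at (320,181) and the pointer at (281,200). The small amber flask on cork is at (585,115).

Run:
```python
from h import *
d=np.load("last.npz");P,u,v,T,K,D=[d[k] for k in("P","u","v","T","K","d")]
def at(u,v,z):
    n=cv2.undistortPoints(np.array([[[u,v]]],float),K,D)[0,0];r=T[:3,:3]@[n[0],n[1],1];return T[:3,3]+r*(z-T[2,3])/r[2]
m=(P[:,2]>.066)&(P[:,2]<.075)&(abs(P[:,0]-.55)<.15)&(abs(P[:,1]-.21)<.14)
Q=P[m][:,:2];g=np.zeros((300,300),np.uint8);ij=((Q-[.4,.07])*1000).astype(int);ij=ij[(ij>=0).all(1)&(ij<300).all(1)];g[ij[:,0],ij[:,1]]=1
g=cv2.morphologyEx(g,cv2.MORPH_CLOSE,np.ones((9,9)));g=cv2.morphologyEx(g,cv2.MORPH_OPEN,np.ones((25,25)))
c=max(cv2.findContours(g,0,1)[0],key=cv2.contourArea);r=cv2.minAreaRect(c);b=cv2.boxPoints(r);print("rear corners xy",(b[:,::-1]/1000+[.4,.07]).round(3).tolist(),r)
def sel(n,m):
    p=P[m];print(n,len(p),p.mean(0).round(4),((p.max(0)+p.min(0))/2).round(4),(p.max(0)-p.min(0)).round(4));return p
gr=sel("grip",(P[:,2]>.099)&(P[:,2]<.109)&(P[:,0]<.5)&(P[:,0]>.42)&(P[:,1]>.1))
rg=sel("ring",(P[:,2]>.097)&(P[:,2]<.109)&(P[:,0]<.63)&(P[:,0]>.52)&(abs(P[:,1]-.21)<.05))
A=np.c_[2*rg[:,:2],np.ones(len(rg))];x=np.linalg.lstsq(A,(rg[:,:2]**2).sum(1),rcond=None)[0];print("ring circ",x[:2],np.sqrt(x[2]+x[0]**2+x[1]**2))
po=sel("pointer",(P[:,2]>.060)&(P[:,2]<.07)&(P[:,0]<.44)&(P[:,0]>.40)&(abs(P[:,1]-.235)<.03))
for c in [(320,175),(320,181),(281,200)]:print(c,at(*c,.104),at(*c,.066))
i=d["px"];cv2.imwrite("pics/w1c.png",cv2.resize(i[30:220,200:370],None,fx=3.1,fy=3.1,interpolation=cv2.INTER_CUBIC))
```

```text
rear corners xy [[0.51, 0.114], [0.501, 0.292], [0.619, 0.299], [0.628, 0.12]] ((136.20166015625, 164.33148193359375), (117.99457550048828, 178.75259399414062), 86.98721313476562)
grip 302 [0.4561 0.1681 0.1034] [0.4552 0.1678 0.103 ] [0.0277 0.02   0.0078]
ring 915 [0.566  0.2068 0.1047] [0.5654 0.2074 0.1027] [0.0583 0.0588 0.0106]
ring circ [0.56533821 0.2066791 ] 0.025843013493560635
pointer 320 [0.4309 0.2334 0.0643] [0.4251 0.235  0.0643] [0.0298 0.0599 0.0083]
(320, 175) [0.46814987 0.16707141 0.104     ] [0.46018335 0.16747144 0.066     ]
(320, 181) [0.46015443 0.16706876 0.104     ] [0.451414   0.16746853 0.066     ]
(281, 200) [0.43408622 0.21893177 0.104     ] [0.42282251 0.22435162 0.066     ]
```

View pics/w1c.png

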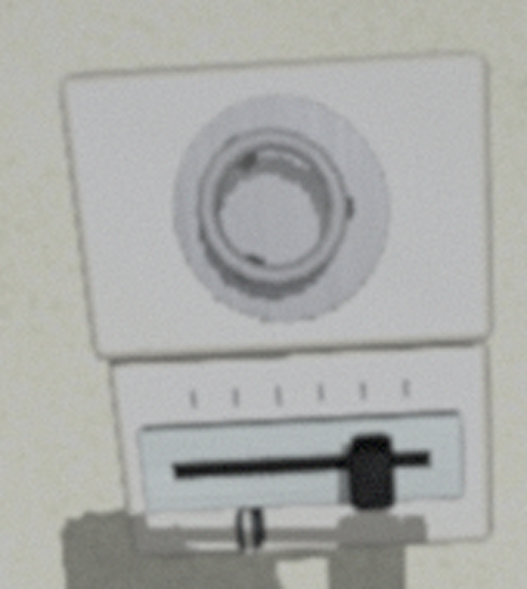

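Request:
{"api": "step_arm", "payload": {
  "commands": [
    [-10, 2.5, -40, 0, 0, 0.025, 1],
    [-10, 2.5, -50, 0, 0, 0.024, 1],
    [0, 0, -50, 0, 0, 0, 1],
    [0, 0, -50, 0, 0, 0, 1],
    [0, 0, -40, 0, 0, 0, 1],
    [0, 0, -21, 0, 0, 0, 1],
    [0, 0, 0, 0, 0, 0, 1]
  ],
  "newtons": 8
}}

```text
time_s: 3.9
ee_pos: [0.4531, 0.165, 0.0777]
tool_rot: [[0.999, 0.048, -0.004], [0.048, -0.999, -0.001], [-0.004, 0.001, -1.0]]
force: [-0.8, -0.4, -0.1]
opening: 0.0931
```

Request:
{"api": "step_arm", "payload": {
  "commands": [
    [0, 0, 0, 0, 0, 0, -1],
    [0, 0, 0, 0, 0, 0, -1],
    [0, 0, 0, 0, 0, 0, -1],
    [0, 0, 0, 0, 0, 0, -1],
    [0, 0, 0, 0, 0, 0, -1],
    [0, 0, 0, 0, 0, 0, -1]
  ],
  "newtons": 8
}}

```text
time_s: 4.65
ee_pos: [0.4552, 0.1668, 0.0796]
tool_rot: [[0.999, 0.049, -0.0], [0.049, -0.999, -0.0], [-0.0, -0.0, -1.0]]
force: [0.4, -0.3, -0.9]
opening: 0.0377
```

```bash
python3 w.py w2
```

```text
4.65 [ 14.1  -3.9 111.9   0.   72.  101.2] [0.4552 0.1668 0.0796] [[0.999, 0.049, -0.0], [0.049, -0.999, -0.0], [-0.0, -0.0, -1.0]]
```

View pics/w2.png

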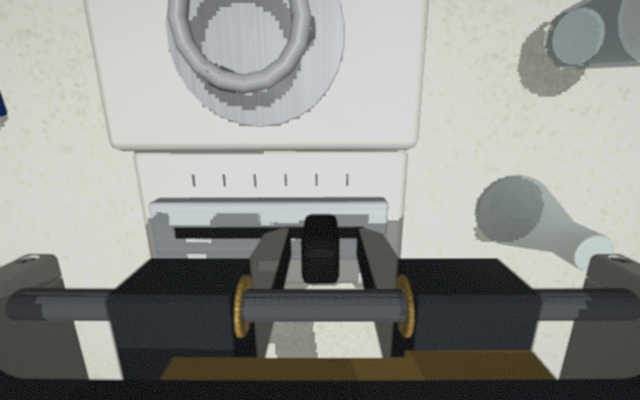

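Request:
{"api": "step_arm", "payload": {
  "commands": [
    [0, 0, 0, 0, 0, 0, -1],
    [0, 0, 0, 0, 0, 0, -1],
    [0, 0, 0, 0, 0, 0, -1],
    [0, 0, 0, 0, 0, 0, -1]
  ],
  "newtons": 15
}}

```text
time_s: 5.2
ee_pos: [0.4552, 0.1669, 0.0796]
tool_rot: [[0.999, 0.049, -0.0], [0.049, -0.999, 0.0], [-0.0, -0.0, -1.0]]
force: [-0.0, 0.8, -1.1]
opening: 0.0201
```

```bash
python3 w.py w3
python3 - <<'E'
from h import *
s=arm.read_state();print(s["opening"],s["force"])
d=np.load("last.npz");T,K,D=[d[k] for k in("T","K","d")]
i=d["px"]; cv2.imwrite("pics/w3c.png",cv2.resize(i[140:300,200:460],None,fx=3,fy=3))
E
```

```text
5.2 [ 14.1  -3.9 111.9   0.   72.  101.2] [0.4552 0.1669 0.0796] [[0.999, 0.049, -0.0], [0.049, -0.999, 0.0], [-0.0, -0.0, -1.0]]
0.020087752715964913 [ 1.00280098  1.79768934 -0.41410172]
```

View pics/w3c.png

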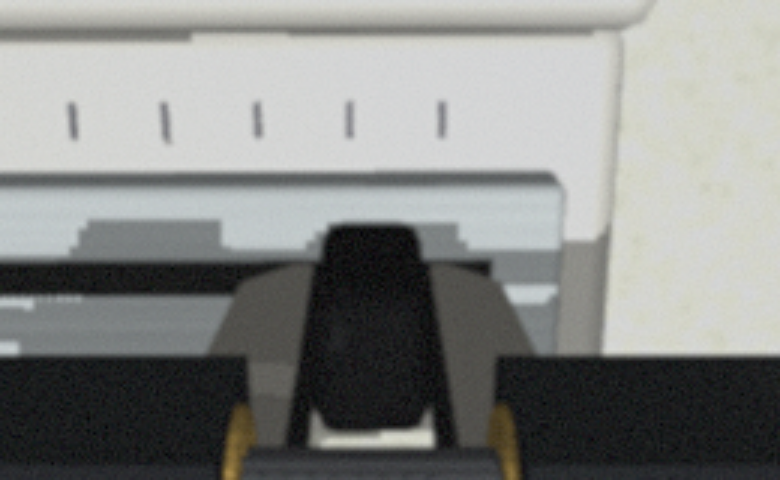

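Request:
{"api": "step_arm", "payload": {
  "commands": [
    [-0.5, 10, 0, 0, 0, 0, -1],
    [-0.5, 10, 0, 0, 0, 0, -1],
    [-0.5, 10, 0, 0, 0, 0, -1],
    [-0.5, 10, 0, 0, 0, 0, -1],
    [-0.5, 10, 0, 0, 0, 0, -1],
    [-0.5, 9, 0, 0, 0, 0, -1],
    [0, 0, 0, 0, 0, 0, -1],
    [0, 0, 0, 0, 0, 0, -1]
  ]
}}

```text
time_s: 6.25
ee_pos: [0.4521, 0.2261, 0.0796]
tool_rot: [[0.999, 0.049, -0.0], [0.049, -0.999, 0.001], [-0.0, -0.001, -1.0]]
force: [-1.8, 1.7, 0.0]
opening: 0.0199
```

Request:
{"api": "step_arm", "payload": {
  "commands": [
    [0, 0, 0, 0, 0, 0, 1],
    [0, 0, 0, 0, 0, 0, 1],
    [0, 0, 0, 0, 0, 0, 1],
    [0, 0, 0, 0, 0, 0, 1],
    [-4, 0, 40, 0, 0, 0, 1],
    [-8, 0, 40, 0, 0, 0, 1],
    [-10, 0, 40, 0, 0, 0, 1],
    [-10, 0, 30, 0, 0, 0, 1]
  ]
}}

```text
time_s: 7.25
ee_pos: [0.4204, 0.2259, 0.2317]
tool_rot: [[0.999, 0.049, 0.002], [0.049, -0.999, 0.001], [0.002, -0.001, -1.0]]
force: [0.1, -0.5, 0.4]
opening: 0.0916
```

Request:
{"api": "step_arm", "payload": {
  "commands": [
    [-20, 0, 20, 0, 0, 0, 1],
    [0, 0, 0, 0, 0, 0, 1],
    [0, 0, 0, 0, 0, 0, 1]
  ]
}}

```text
time_s: 7.62
ee_pos: [0.4003, 0.2256, 0.2488]
tool_rot: [[0.999, 0.049, -0.0], [0.049, -0.999, -0.0], [-0.0, 0.0, -1.0]]
force: [-0.1, -0.3, 0.7]
opening: 0.093
```

```bash
python3 w.py w4
python3 - <<'E'
from h import *
d=np.load("last.npz");i=d["px"]; cv2.imwrite("pics/w4c.png",cv2.resize(i[60:260,180:400],None,fx=3,fy=3))
E
```

```text
7.625 [ 23.  -15.4 103.9  -0.   91.5 110.2] [0.4003 0.2256 0.2488] [[0.999, 0.049, -0.0], [0.049, -0.999, -0.0], [-0.0, 0.0, -1.0]]
```

View pics/w4c.png

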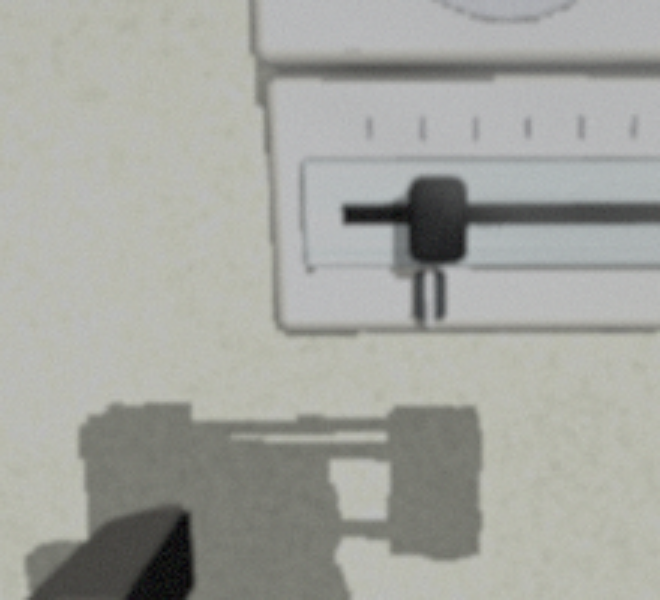

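Run:
```python
from h import *
d=np.load("last.npz");P,u,v,T,K,D=[d[k] for k in("P","u","v","T","K","d")]
def at(u,v,z):
    n=cv2.undistortPoints(np.array([[[u,v]]],float),K,D)[0,0];r=T[:3,:3]@[n[0],n[1],1];return T[:3,3]+r*(z-T[2,3])/r[2]
# grip top by depth
m=(P[:,2]>.1)&(P[:,2]<.109)&(P[:,0]<.5)&(P[:,0]>.42)&(abs(P[:,1]-.226)<.03)
g=P[m];G=(g.max(0)+g.min(0))/2;print(g.mean(0),G,len(g), u[m].min(),u[m].max(),v[m].min(),v[m].max())
L=at(180+429.5/3,60+292/3,.066);print(L)
m=(P[:,2]>.0615)&(P[:,2]<.07)&(P[:,0]<.436)&(P[:,0]>.4)&(abs(P[:,1]-.226)<.03);q=P[m];print("ptr",q.mean(0),len(q),u[m].min(),u[m].max())
y=np.array([-.052,.9986])
for a in(g.mean(0),G,np.array([.4521,.2261])):print("grip-line along own y",(a[:2]-L[:2])@y,(a[:2]-q.mean(0)[:2])@y)
```

```text
[0.45244356 0.22575585 0.1034699 ] [0.45216002 0.22560387 0.1031422 ] 546 316 335 119 147
[0.42253297 0.22656798 0.066     ]
ptr [0.42680284 0.22857957 0.06477465] 320 298 350
grip-line along own y -0.0023663420580987142 -0.004153082755404191
grip-line along own y -0.0025033692577562305 -0.004290109955061708
grip-line along own y -0.0020048104215703083 -0.0037915511188757853
```

The grip is about 2 mm short of the line, so I'll regrip it and correct.

Request:
{"api": "step_arm", "payload": {
  "commands": [
    [26, 0.5, 0, 0, 0, 0, 0],
    [26, 0, -30, 0, 0, 0, 0],
    [0, 0, -50, 0, 0, 0, 0],
    [0, 0, -50, 0, 0, 0, 0],
    [0, 0, -39, 0, 0, 0, 0],
    [0, 0, 0, 0, 0, 0, -1],
    [0, 0, 0, 0, 0, 0, -1],
    [0, 0, 0, 0, 0, 0, -1]
  ]
}}

```text
time_s: 8.68
ee_pos: [0.4539, 0.2268, 0.0829]
tool_rot: [[0.999, 0.049, 0.003], [0.049, -0.999, 0.001], [0.003, -0.001, -1.0]]
force: [0.5, -0.3, -0.8]
opening: 0.0211
```

Request:
{"api": "step_arm", "payload": {
  "commands": [
    [0, 0, 0, 0, 0, 0, -1],
    [0, 0, 0, 0, 0, 0, -1],
    [0, 1, 0, 0, 0, 0, -1],
    [-0.1, 1.1, 0, 0, 0, 0, -1],
    [0, 0, 0, 0, 0, 0, -1],
    [0, 0, 0, 0, 0, 0, -1]
  ]
}}

```text
time_s: 9.43
ee_pos: [0.4538, 0.2289, 0.0828]
tool_rot: [[0.999, 0.049, 0.004], [0.049, -0.999, 0.001], [0.004, -0.001, -1.0]]
force: [1.1, -0.3, 6.2]
opening: 0.0198
```

Request:
{"api": "step_arm", "payload": {
  "commands": [
    [0, 0, 0, 0, 0, 0, 0],
    [0, 0, 0, 0, 0, 0, 0],
    [-4, 0, 40, 0, 0, 0, 0],
    [-8, 0, 40, 0, 0, 0, 0.2],
    [-10, 0, 40, 0, 0, 0, 0.2],
    [-20, 0, 40, 0, 0, 0, 0.2],
    [-10, 0, 10, 0, 0, 0, 0.2],
    [0, 0, 0, 0, 0, 0, 0.2]
  ]
}}

```text
time_s: 10.42
ee_pos: [0.4, 0.2286, 0.2507]
tool_rot: [[0.999, 0.05, 0.001], [0.05, -0.999, 0.0], [0.001, -0.0, -1.0]]
force: [-0.2, 0.4, -0.2]
opening: 0.0556
```

```bash
python3 w.py w5
python3 - <<'E'
from h import *
d=np.load("last.npz");i=d["px"]; cv2.imwrite("pics/w5c.png",cv2.resize(i[60:200,240:400],None,fx=5,fy=4.2,interpolation=cv2.INTER_CUBIC))
P,u,v=d["P"],d["u"],d["v"]
m=(P[:,2]>.1)&(P[:,2]<.109)&(P[:,0]<.5)&(P[:,0]>.42)&(abs(P[:,1]-.226)<.03);print(P[m].mean(0),u[m].mean(),u[m].min(),u[m].max())
E
```

```text
10.425 [ 23.4 -15.3 103.7   0.   91.6 110.5] [0.4    0.2286 0.2507] [[0.999, 0.05, 0.001], [0.05, -0.999, 0.0], [0.001, -0.0, -1.0]]
[0.45248403 0.22843369 0.10349168] 325.8474576271187 316 335
```

View pics/w5c.png

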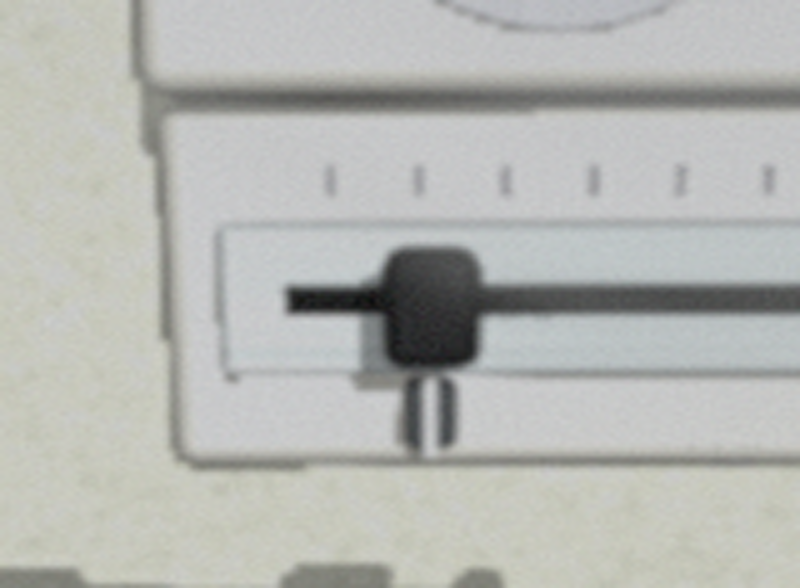

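The grip (crop x≈432) and the pointer line (x≈430) are now level. Next, the flask.

Request:
{"api": "step_arm", "payload": {
  "commands": [
    [6, -55, 5, 0, 0, 0, 0.2],
    [6, -55, 5, 0, 0, 0, 0.2],
    [6, -55, 5, 0, 0, 0, 0.2],
    [6, -55, 5, 0, 0, 0, 0.2],
    [6, -55, 5, 0, 0, 0, 0.2],
    [6, -55, 5, 0, 0, 0, 0.2],
    [6, -55, 5, 0, 0, 0, 0.2],
    [6, -54, 5, 0, 0, 0, 0.2]
  ]
}}

```text
time_s: 11.48
ee_pos: [0.4475, -0.2127, 0.2882]
tool_rot: [[0.999, 0.049, -0.003], [0.049, -0.999, 0.002], [-0.003, -0.002, -1.0]]
force: [0.9, 0.2, 0.0]
opening: 0.0556
```

Request:
{"api": "step_arm", "payload": {
  "commands": [
    [0, 0, 0, 0, 0, 0, 0.2],
    [0, 0, 0, 0, 0, 0, 0.2]
  ]
}}

```text
time_s: 11.72
ee_pos: [0.4476, -0.2104, 0.2885]
tool_rot: [[0.999, 0.048, -0.003], [0.048, -0.999, 0.002], [-0.003, -0.002, -1.0]]
force: [-0.1, 0.5, -0.7]
opening: 0.0561
```

```bash
python3 w.py w6
python3 - <<'E'
from h import *
from scipy.optimize import least_squares
d=np.load("last.npz");P,u,v,px=d["P"],d["u"],d["v"],d["px"]
c=px[v,u].astype(int);b,g,r=c.T
near=(abs(P[:,0]-.545)<.05)&(abs(P[:,1]+.214)<.05)
f=P[near&(P[:,2]>.035)&(P[:,2]<.068)&(r>1.5*b+10)]
for r0 in(.032,):
    o=least_squares(lambda p:np.linalg.norm(f-p,axis=1)-r0,[.54,-.2,.045],loss="soft_l1",f_scale=.002);print("ball",o.x.round(4),len(f))
t=P[near&(P[:,2]>.137)&(P[:,2]<.146)];print("stopper top",t.mean(0),((t.max(0)+t.min(0))/2),(t.max(0)-t.min(0)),len(t))
t=P[near&(P[:,2]>.08)&(P[:,2]<.118)]
o=least_squares(lambda p:np.hypot(t[:,0]-p[0],t[:,1]-p[1])-.012,[.546,-.214],loss="soft_l1",f_scale=.002);print("neck",o.x.round(4),len(t))
for n,(x,y) in{"p":(.6,-.31),"q":(.66,-.16)}.items():
    t=P[(abs(P[:,0]-x)<.05)&(abs(P[:,1]-y)<.04)&(P[:,2]>.1)];print(n,t.mean(0) if len(t) else 0,len(t))
E
```

```text
11.725 [-31.1  -9.9  95.1   0.   94.9  56.1] [ 0.4476 -0.2104  0.2885] [[0.999, 0.048, -0.003], [0.048, -0.999, 0.002], [-0.003, -0.002, -1.0]]
ball [ 0.5452 -0.2162  0.0438] 289
stopper top [ 0.54505632 -0.21614324  0.14015084] [ 0.54505572 -0.21598756  0.14031448] [0.02046803 0.02138312 0.00486588] 411
neck [ 0.546 -0.214] 0
p [ 0.58777447 -0.3189217   0.12176334] 709
q 0 0
```

View pics/w6.png

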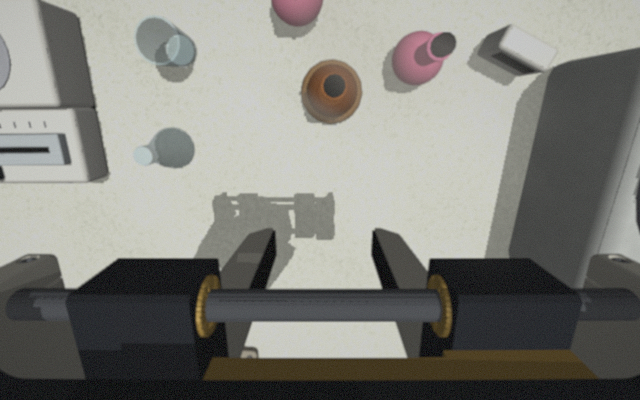

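Request:
{"api": "step_arm", "payload": {
  "commands": [
    [48, -3, 0, 0, 0, 0, 0.2],
    [49.5, -2.7, -10, 0, 0, 0, 0.2],
    [0, 0, -44, 0, 0, 0, 0.2],
    [0, 0, -50, 0, 0, 0, 0.2],
    [0, 0, -50, 0, 0, 0, 0.2],
    [0, 0, -40, 0, 0, 0, 0.2],
    [0, 0, -10, 0, 0, 0, 0.2],
    [0, 0, 0, 0, 0, 0, 0.2]
  ],
  "newtons": 40
}}

```text
time_s: 12.78
ee_pos: [0.5457, -0.2154, 0.0869]
tool_rot: [[0.999, 0.05, -0.0], [0.05, -0.999, 0.0], [-0.0, -0.0, -1.0]]
force: [0.0, -0.4, 0.6]
opening: 0.0559
```

```bash
python3 w.py w7
```

```text
12.775 [-26.6  11.2  95.3   0.   73.6  60.6] [ 0.5457 -0.2154  0.0869] [[0.999, 0.05, -0.0], [0.05, -0.999, 0.0], [-0.0, -0.0, -1.0]]
```

View pics/w7.png

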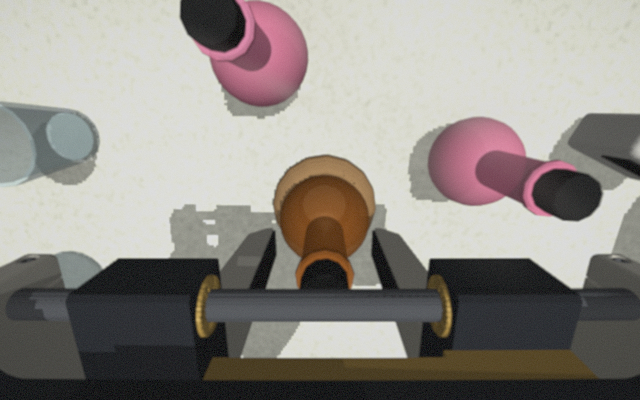

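The flask's neck is centred between the fingers at (325,270), so I'll close on it.

Request:
{"api": "step_arm", "payload": {
  "commands": [
    [-0.5, -0.5, -3, 0, 0, 0, -1],
    [0, 0, 0, 0, 0, 0, -1],
    [0, 0, 0, 0, 0, 0, -1],
    [0, 0, 0, 0, 0, 0, -1],
    [0, 0, 0, 0, 0, 0, -1],
    [0, 0, 0, 0, 0, 0, -1],
    [0, 0, 0, 0, 0, 0, -1]
  ],
  "newtons": 40
}}

```text
time_s: 13.7
ee_pos: [0.5455, -0.217, 0.0841]
tool_rot: [[0.999, 0.049, 0.001], [0.049, -0.999, -0.0], [0.001, 0.0, -1.0]]
force: [-0.6, 0.3, 4.4]
opening: 0.0255
```

Request:
{"api": "step_arm", "payload": {
  "commands": [
    [0, 0, 10, 0, 0, 0, -1],
    [0, 0, 30, 0, 0, 0, -1],
    [0, 0, 50, 0, 0, 0, -1],
    [0, 0, 50, 0, 0, 0, -1],
    [0, 0, 16, 0, 0, 0, -1],
    [0, 0, 0, 0, 0, 0, -1]
  ]
}}

```text
time_s: 14.45
ee_pos: [0.5455, -0.217, 0.2402]
tool_rot: [[0.999, 0.049, 0.001], [0.049, -0.999, -0.001], [0.001, 0.001, -1.0]]
force: [-0.7, 0.0, -2.2]
opening: 0.0261
```

```bash
python3 w.py w8
```

```text
14.45 [-26.7   4.9  85.8  -0.   89.2  60.5] [ 0.5455 -0.217   0.2402] [[0.999, 0.049, 0.001], [0.049, -0.999, -0.001], [0.001, 0.001, -1.0]]
```

View pics/w8.png

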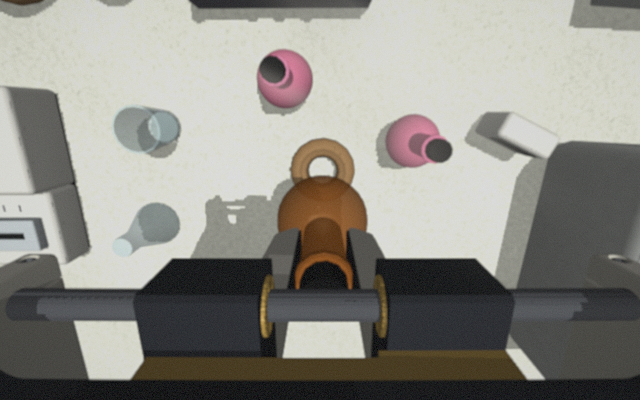

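```bash
cat > held.py <<'E'
from h import *
from scipy.optimize import least_squares
st=arm.read_state();e=st["ee_pos"];print(st["time_s"],e.round(4),"open",st["opening"],"F",st["force"].round(1))
for n in("top","side","wrist"):
    s=eyes.snapshot(n);P,u,v=pts(s,T=wristT(s,st) if n=="wrist" else None)
    c=s["pixels"][v,u].astype(int);b,g,r=c.T
    f=P[(np.hypot(P[:,0]-e[0],P[:,1]-e[1])<.05)&(P[:,2]<e[2]-.02)&(P[:,2]>e[2]-.11)&(r>1.5*b+10)]
    if len(f)<40: print(n,len(f));continue
    o=least_squares(lambda p:np.linalg.norm(f-p,axis=1)-.032,[e[0],e[1],e[2]-.04],loss="soft_l1",f_scale=.002)
    print(n,"ball",o.x.round(4),"rel tcp mm",((o.x-e)*1000).round(1),len(f),"rms",np.sqrt(np.mean(o.fun**2)).round(4))
    if n!="wrist":
        q=cv2.projectPoints(e.reshape(1,1,3),cv2.Rodrigues(np.linalg.inv(s["T"])[:3,:3])[0],np.linalg.inv(s["T"])[:3,3],s["camera_matrix"],np.array(s["dist"]))[0][0,0].astype(int)
        im=s["pixels"][max(q[1]-60,0):q[1]+60,max(q[0]-80,0):q[0]+80];cv2.imwrite(f"pics/held_{n}_{st['time_s']:.2f}.png",cv2.resize(im,None,fx=4,fy=4,interpolation=cv2.INTER_CUBIC))
E
python3 held.py; ls pics|grep held
```

```text
14.5 [ 0.5447 -0.2166  0.2383] open 0.026079057275835725 F [-0.3  0.2 -1.6]
top ball [ 0.5456 -0.2157  0.1999] rel tcp mm [  0.9   0.9 -38.4] 41 rms 0.0009
side ball [ 0.5446 -0.2154  0.1985] rel tcp mm [ -0.1   1.3 -39.8] 182 rms 0.0026
wrist ball [ 0.5439 -0.2161  0.1982] rel tcp mm [ -0.7   0.6 -40. ] 1714 rms 0.0004
held_side_14.50.png
held_top_14.50.png
```

View pics/held_side_14.50.png

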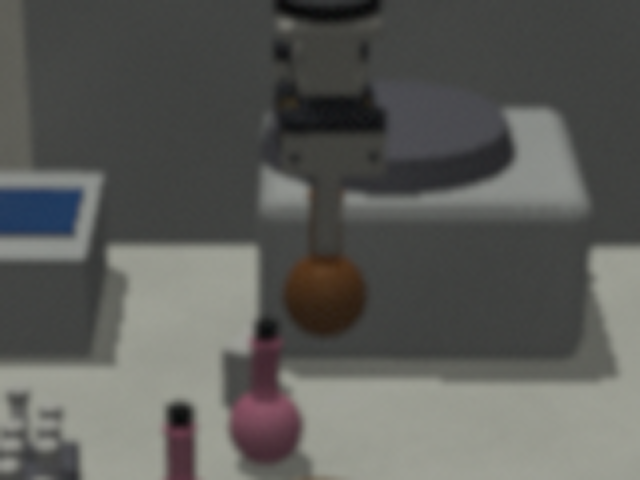

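The flask is held upright, with the ball centre about 40 mm below the TCP and on its axis. I'll carry it over to the ring.

Request:
{"api": "step_arm", "payload": {
  "commands": [
    [2, 25, 0, 0, 0, 0, -1],
    [2, 45, 0, 0, 0, 0, -1],
    [2, 55, 0, 0, 0, 0, -1],
    [3, 55, 0, 0, 0, 0, -1],
    [3, 55, 0, 0, 0, 0, -1],
    [3, 55, 0, 0, 0, 0, -1],
    [2, 55, 0, 0, 0, 0, -1],
    [2, 45, 0, 0, 0, 0, -1]
  ]
}}

```text
time_s: 15.65
ee_pos: [0.563, 0.1752, 0.2376]
tool_rot: [[0.999, 0.05, -0.003], [0.05, -0.999, -0.001], [-0.003, 0.0, -1.0]]
force: [0.9, -1.2, -1.0]
opening: 0.0259
```

Request:
{"api": "step_arm", "payload": {
  "commands": [
    [1, 25, 0, 0, 0, 0, -1],
    [0, 8, 0, 0, 0, 0, -1],
    [0, 0, -20, 0, 0, 0, -1],
    [0, 0, -15, 0, 0, 0, -1],
    [0, 0, -5, 0, 0, 0, -1],
    [0, 0, 0, 0, 0, 0, -1],
    [0, 0, 0, 0, 0, 0, -1]
  ]
}}

```text
time_s: 16.52
ee_pos: [0.5656, 0.2059, 0.2003]
tool_rot: [[0.999, 0.049, 0.001], [0.049, -0.999, 0.0], [0.001, -0.0, -1.0]]
force: [-0.1, 0.2, -0.9]
opening: 0.0259
```

```bash
python3 held.py; python3 w.py w9
python3 - <<'E'
from h import *
d=np.load("last.npz");P=d["P"]
# fit ring torus centre from wrist depth
rg=P[(P[:,2]>.1)&(P[:,2]<.109)&(np.hypot(P[:,0]-.565,P[:,1]-.2065)<.034)]
from scipy.optimize import least_squares
o=least_squares(lambda p:np.hypot(np.hypot(rg[:,0]-p[0],rg[:,1]-p[1])-.026,rg[:,2]-.102)-.004,[.565,.2065],loss="soft_l1",f_scale=.001);print("ring",o.x,len(rg))
E
```

```text
16.525 [0.5656 0.2059 0.2003] open 0.025862681485459952 F [-0.1  0.2 -0.9]
top 14
side ball [0.5661 0.2075 0.1619] rel tcp mm [  0.6   1.5 -38.4] 165 rms 0.0018
wrist ball [0.565  0.2067 0.1603] rel tcp mm [ -0.6   0.7 -40. ] 1652 rms 0.0004
16.675 [ 15.2   8.2  86.4  -0.   85.4 102.3] [0.5655 0.2062 0.2005] [[0.999, 0.049, 0.001], [0.049, -0.999, 0.0], [0.001, -0.0, -1.0]]
ring [0.56475566 0.20706976] 543
```

View pics/w9.png

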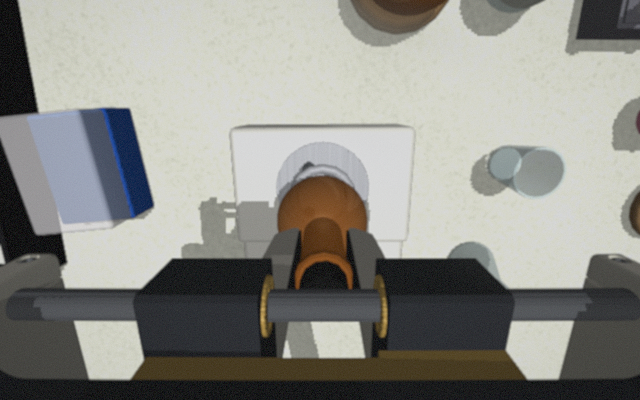

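The ball is within 1 mm of the ring centre. Lowering slowly.

Request:
{"api": "step_arm", "payload": {
  "commands": [
    [0, 0, -15, 0, 0, 0, -1],
    [0, 0, -14, 0, 0, 0, -1],
    [0, 0, -4, 0, 0, 0, -1],
    [0, 0, -2, 0, 0, 0, -1],
    [0, 0, -2, 0, 0, 0, -1],
    [0, 0, 0, 0, 0, 0, -1]
  ],
  "newtons": 50
}}

```text
time_s: 17.48
ee_pos: [0.5657, 0.2063, 0.1634]
tool_rot: [[0.999, 0.049, 0.001], [0.049, -0.999, 0.0], [0.001, -0.0, -1.0]]
force: [2.5, -0.5, 4.1]
opening: 0.0254
```

Request:
{"api": "step_arm", "payload": {
  "commands": [
    [0, 0, -2, 0, 0, 0, -1],
    [0, 0, -2, 0, 0, 0, -1],
    [0, 0, -2, 0, 0, 0, -1],
    [0, 0, 0, 0, 0, 0, -1],
    [0, 0, 0, 0, 0, 0, -1]
  ]
}}

```text
time_s: 18.1
ee_pos: [0.5663, 0.2064, 0.1583]
tool_rot: [[0.999, 0.049, 0.003], [0.049, -0.999, 0.001], [0.003, -0.0, -1.0]]
force: [1.8, -1.0, 8.1]
opening: 0.0256
```

Request:
{"api": "step_arm", "payload": {
  "commands": [
    [0, 0, -1.5, 0, 0, 0, -1],
    [0, 0, -1.5, 0, 0, 0, -1],
    [0, 0, -1, 0, 0, 0, -1],
    [0, 0, -1, 0, 0, 0, -1],
    [0, 0, 0, 0, 0, 0, -1],
    [0, 0, 0, 0, 0, 0, -1]
  ]
}}

```text
time_s: 18.85
ee_pos: [0.567, 0.2065, 0.1541]
tool_rot: [[0.999, 0.049, 0.005], [0.049, -0.999, 0.001], [0.005, -0.001, -1.0]]
force: [2.4, 0.4, 10.5]
opening: 0.0256
```

```bash
python3 held.py; python3 w.py w10;python3 - <<'E'
from h import *
d=np.load("last.npz");P=d["P"]
rg=P[(P[:,2]>.08)&(P[:,2]<.109)&(abs(np.hypot(P[:,0]-.565,P[:,1]-.2065)-.026)<.008)];print(np.percentile(rg[:,2],[50,90,98]) if len(rg) else 0,len(rg))
E
ls -t pics|head -3
```

```text
18.85 [0.567  0.2065 0.1541] open 0.025631212236185873 F [ 2.4  0.4 10.5]
top 13
side ball [0.5653 0.2071 0.1159] rel tcp mm [ -1.7   0.6 -38.2] 223 rms 0.002
wrist ball [0.5644 0.2068 0.1142] rel tcp mm [ -2.5   0.4 -39.9] 1598 rms 0.0004
19.0 [ 15.2   9.9  89.4  -0.   80.4 102.3] [0.567  0.2065 0.1542] [[0.999, 0.049, 0.005], [0.049, -0.999, 0.001], [0.005, -0.001, -1.0]]
[0.09120067 0.09276289 0.10703388] 250
w10.png
held_side_18.85.png
w9.png
```

Request:
{"api": "step_arm", "payload": {
  "commands": [
    [0, 0, -1, 0, 0, 0, -1],
    [0, 0, -1, 0, 0, 0, -1],
    [0, 0, -1, 0, 0, 0, -1],
    [0, 0, 0, 0, 0, 0, -1],
    [0, 0, 0, 0, 0, 0, -1],
    [0, 0, 0, 0, 0, 0, -1]
  ]
}}

```text
time_s: 19.8
ee_pos: [0.568, 0.2067, 0.1525]
tool_rot: [[0.999, 0.049, 0.007], [0.049, -0.999, 0.002], [0.007, -0.001, -1.0]]
force: [3.1, -0.1, 15.8]
opening: 0.0256
```

```bash
python3 held.py; python3 w.py w11; ls -t pics|grep held|head -1
```

```text
19.8 [0.568  0.2067 0.1525] open 0.02557672496203264 F [ 3.1 -0.1 15.8]
top 18
side ball [0.5661 0.2073 0.1133] rel tcp mm [ -1.9   0.7 -39.1] 227 rms 0.0021
wrist ball [0.5646 0.2069 0.1127] rel tcp mm [ -3.4   0.3 -39.8] 1573 rms 0.0004
19.95 [ 15.1   9.9  89.5  -0.   80.1 102.3] [0.568  0.2067 0.1525] [[0.999, 0.049, 0.007], [0.049, -0.999, 0.002], [0.007, -0.001, -1.0]]
held_side_19.80.png
```

View pics/held_side_19.80.png

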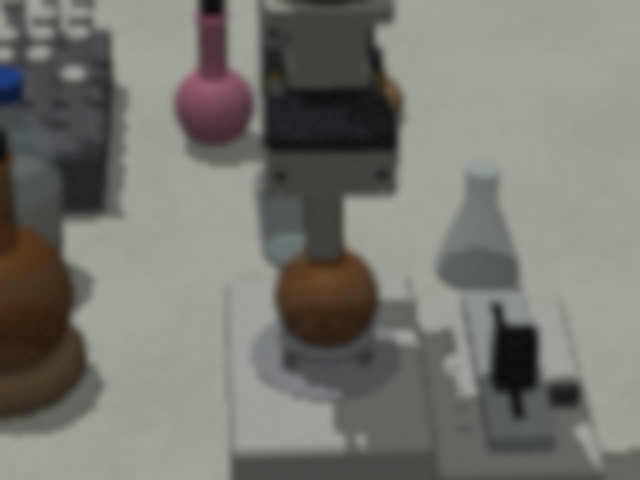

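View pics/w11.png

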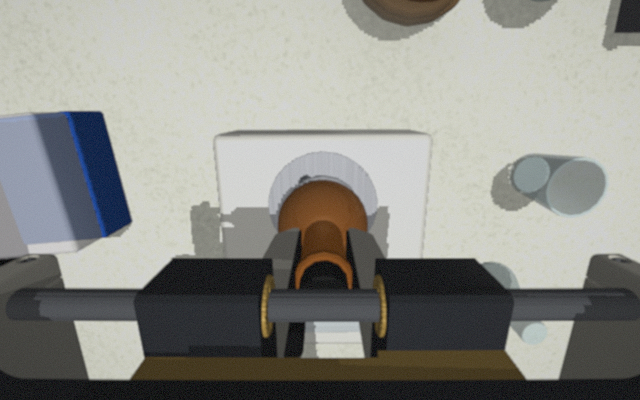

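The side crop shows the flask upright in the lowered ring at (327,300). The grip at (517,355) is beside the pointer at (563,392). Force is steady, so I'm handing in.

```bash
python3 -c "
from cell import arm
s=arm.read_state();print(s['time_s'],s['force'],s['dq'].round(2));print(arm.sign_off())"
```

```text
20.0 [ 3.48647828 -0.52518359 14.68273142] [ 0.08 -0.07 -0.05  0.02 -0.06 -0.13]
the job is handed in; nothing more can be done
None
```

The slider is set level with the pointer, and the small amber flask is pressed down in the mixer's ring and still held there. I handed the job in at 20 s; no verdict is reported.

- **Slider:** My first setting was about 2 mm short, so I regripped the slider and moved it on. The last close-up showed the grip centre and the pointer line within about 0.5 mm of each other.
- **Flask in the ring:** The ball sits within about 1 mm of the ring centre and the tilt is well under 1°.
- **Press:** The ball centre is at 112.7 mm by the wrist camera and 113.3 mm by the side camera. That is about 14 mm of travel. The upward force of about 15 N also fits the ring being at its bottom stop.

**Checks that disagreed:**
- **Finger opening:** It read 25.6 to 26 mm on the 24 mm neck, perhaps because the pads caught the lip. I saw no slip of the flask.
- **Sideways offset:** While pressing, the TCP drifted about 2.5 mm in x, away from the ball, and a sideways force of about 3 N built up. The ball itself stayed centred.

I moved no bystanders knowingly, but I did not re-measure their positions at the end.

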